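# Vent the vacuum jar and take off its lid

### The arm

A 6-joint arm with a two-finger parallel gripper is mounted at the origin on a cart in front of the work surface, level with it; the furniture and walls round the work are solid. World frame = base frame: x ahead of the robot, y to its left, z up, the work surface at z = 0. Lengths are in mm, angles in rad, forces in N, time in s.
With the tool pointing down it reaches from about 400 to 925 mm from the base axis. Payload 3.4 kg.
Tool frame: the origin (TCP) lies at the very end of the fingers, on their centre line; the grasp point (between the pads) lies 19 mm behind it (r.pinch_z is the distance from the TCP to the grasp point, in mm); z points along the fingers, y is the line along which they close (so a half turn about z gives the same grasp; the last joint's range is limited). The gripper opens to 85 mm and grips with 20 to 120 N. Pads are 22 mm wide; open, the fingers measure 114 mm over their backs; the gripper's body (76 mm by 85 mm) begins 54 mm behind the grasp point. The pads swing forward as they close: fully open they stand 13 mm farther back than shut.
Start: joints at [-1.175, 0.307, 1.506, -0, 1.328, -0.073], TCP at [259.773, -512.981, 231.305] pointing down, gripper open.
Joint ranges: [-3.12, 3.12], [-1.05, 2.28], [0.14, 2.33], [-1.42, 4.57], [0.1, 2.73], [-2.68, 2.68]. Speed limits (rad/s): [2.57, 2.57, 3.14, 3.14, 3.14, 3.14].

### API

Orientations are given as a unit quaternion [w, x, y, z].
In Python, from cell import r gives the robot as it stands.
- The arm moves only by the tool send_rows, never from a script. Its argument "motion" is a list of rows, each a list of 3 entries, a list of its own where there are three numbers: the closure, from -1 (fully open) to 1 (shut), then the shift along the tool's x, y, z in cm, then the turn, a rotation vector about the tool's x, y, z in degrees. In form: [[hand, [tx, ty, tz], [ax, ay, az]], ...]. A call has 1 to 20 rows; each row shifts and turns the commanded pose from where the row before left it, along the tool's axes as they then stand; what a row does not reach is not made up. A row lasts 1/8 s, in which the tool goes at most 62.5 mm and 10.7 degrees, less where a joint would pass 70% of its speed; a pose out of reach is approached as far as the arm can. A call is refused whole if a number of a shift passes 6.25 or a number of a turn 10.7, either way. A call with a gripper value outside its range is refused whole. The fingers move at their own pace and stop on an object; "squeeze" is the grip in N (left out, the last holds). Time passes only in rows, so rows that do not move let the fingers close. It gives the time, the measured TCP pose, the force, the opening and the grip force at its end, in the units of the state.
- r.read_state(): the state, without advancing time (a new reading comes with each control period).
- r.get_image(name): name is "scene" or "side" or "wrist"; returns the picture (384x512x3 uint8, red, green, blue); there is no depth.
- r.camera_model(name): a dict with "K" (3x3 intrinsics, pixels), "k1" (the pictures are not rectified: a ray, as slopes to the right and down, at radius r is drawn at 1 + k1 r^2 times it, then the intrinsics apply), "rvec" (rotation vector, rad) and "tvec" (3), from world to camera coordinates, as OpenCV has them. Camera axes: x right, y down, z forward; pixel columns grow to the right and rows downward; lengths in mm; the calibration is good to about 2 mm. A picture is of the moment at which its call begins: read the wrist's pose just before it. camera_model takes no time and is no camera call; for the wrist camera it gives the pose at the moment of the call.
- r.hand_in(): hands the job in; it is judged then, once.
The state is a dict: "clock": time; "q": joint angles; "joint_velocities": joint speeds; "tau": joint torques, N m; "tool_pos": TCP position; "orientation": TCP orientation; "force": force on the tool from outside, world axes, zero at the start; "moment": the same for the moment, N m; "opening": finger opening in mm; "finger_force": force on a finger pad.
Only numpy, scipy, OpenCV 4.12 (cv2) and the standard library are available. Lean on these libraries where they do the work, as an engineer would, in place of code of your own. Each camera call takes 0.05 s, during which the arm holds its last target. There are 200 camera calls.

### The job

Let the air into the vacuum jar by turning the tap on the leaning side neck of its lid anticlockwise (seen from the tap's outer end) all the way to its stop, while the lid stays seated. Only then lift the lid off by its knob, keeping it level, and lay it gently and flat, right way up, in the middle of the cork mat so that no part of it overhangs; leave the tap open, let go, and leave the other things on the bench undisturbed.

Things in the scene. Friction and masses are not known exactly. Their poses are not given: they have to be found in the camera images.
- jar: Vacuum jar: heavy round steel pot, fixed, 150 mm outside and 140 mm inside diameter, 170 mm flange at the rim, 90 mm high; short hose barb on its +x side, so the lid's neck faces roughly towards the robot. Origin: centre of its underside, z up. The lid starts seated with its origin 78 mm above the jar's and the same yaw.
- lid: Round aluminium lid, flange 170 mm across, 0.5 kg, loose. Origin: centre of the underside of its spigot (134 mm diameter, 12 mm high, 3 mm play all round in the jar; laid down, the lid stands on it). Above the origin: flange 12-22 mm, dome to 49 mm. A 22 mm side neck with the tap stands on its own -x side, leaning outward 35 degrees. Vacuum holds the lid until the tap passes about 1.7 rad.
- lid_knob (a point): Centre of the lid's black cylindrical knob (36 mm diameter, 60 to 92 mm above the lid's origin), on the lid's axis 76 mm above the lid's origin: the height to grip. Axes are the lid's.
- tap_grip (a point): Middle of the tap's black bar handle (64 long, 12 wide, 18 mm deep along the tap axis), 80 mm from the lid's axis and 80 mm above the lid's origin, on its -x side. z: the turning axis, pointing outward along the leaning neck (35 degrees from vertical); x: along the bar, turns with it. The neck's end lies 24 mm behind this point along -z.
- vent_tap (a joint): Angle of the vent tap, rad: 0 shut, 2.0 the open stop; starts between 0 and 0.2. Grows as the bar turns anticlockwise seen from its outer end (about +z of tap_grip). Turns stiffly (0.05 N m friction) and stays where left. At 2.0 the bar lies level, across the lean of the neck.
- mat: Square cork mat, 220 x 220 mm, 8 mm thick, fixed on the bench. Origin: centre of its underside; its top is 8 mm above it.
- amber_bottle: Bystander: amber reagent bottle with a black cap, 60 mm diameter, 102 mm high, loose, standing between and behind the jar and the mat. Origin: centre of its underside.
- pen: Bystander: marker pen, 126 mm long, 13 mm thick, loose, lying between and in front of the jar and the mat, pointing roughly along x. Origin: under its middle.

How it is judged (in metres and radians):
On the way, in this order (a step that is already met when the one before it is completed fails the run):
1. the tap is turned fully open while the lid is seated on the jar (value of joint vent_tap above 1.85 rad and z of lid in the frame of jar below 0.083 m and horizontal distance between lid and jar below 0.008 m), for 0.2 s.
2. the lid is lifted clear of the jar (height (world z) of lid above 0.1 m), for 0.1 s.
At the end, for the whole second after the job is handed in: The lid lies at rest, flat and upright (tilt under 0.05 rad) on the cork mat with its centre within 36 mm of the mat's centre, the tap still open (over 1.7 rad) (horizontal distance between lid and mat below 0.036 m and height (world z) of lid below 0.012 m and angle between lid's own z axis and vertical below 0.05 rad and linear speed of lid below 0.01 m/s and value of joint vent_tap above 1.7 rad); the robot touches nothing.
It fails at once if the lid is forced up (over 8 mm) while the tap is not open (under 1.6 rad) and the lid is on the jar (z of lid in the frame of jar above 0.086 m and value of joint vent_tap below 1.6 rad and horizontal distance between lid and jar below 0.1 m).
It fails at once if the lid is tipped more than 0.4 rad (angle between lid's own z axis and vertical above 0.4 rad).
It fails at once if the lid is dropped or banged down from about 1 cm or more (over 120 N on the mat) (contact force between lid and mat above 120 N).
It fails at once if a bystander is moved more than 20 mm (distance of any of amber_bottle, pen from where it was at the start of the episode above 0.02 m).
It also fails if it takes over 67 s, if anything falls off the work surface, if the arm or the gripper's body presses on something with over 40 N, if the wrist force passes 120 N, or if a joint passes its speed limit or range.

## Working session

There is one attempt and no reset: what is moved stays moved. The work goes in short steps, Python scripts to look and compute and a tool call to move; the robot and the scene stay as the last step left them, time stands still between calls to the robot, and variables do not carry over. Pictures are saved under pics/ and viewed, at most 12 in all, crops included, and the job is handed in when it is done.

Besides the shell and the picture viewer there is one more tool, called as name([rows], argument=value, ...), one row to a line, values as JSON. send_rows: Moves the arm, as the interface text tells. Its arguments: {"type":"object","properties":{"motion":{"type":"array"},"squeeze":{"type":"number"}},"required":["motion"]}

```bash
mkdir -p pics
cat > h.py <<'E'
import numpy as np, cv2
from cell import r
from scipy.spatial.transform import Rotation as R
def snap(n,f):
    im=r.get_image(n); cv2.imwrite(f'pics/{f}.png',im[:,:,::-1]); return im
def ray(n,px):
    m=r.camera_model(n);K=np.array(m['K'],float);k=m['k1'];Rm=cv2.Rodrigues(np.array(m['rvec'],float))[0];t=np.array(m['tvec'],float).ravel()
    u=np.atleast_2d(np.array(px,float));d=cv2.undistortPoints(u.reshape(-1,1,2),K,np.array([k,0,0,0.]))[:,0]
    D=np.c_[d,np.ones(len(d))]@Rm; return -Rm.T@t,D/np.linalg.norm(D,axis=1)[:,None]
def plane(n,px,z):
    c,D=ray(n,px); return c+D*((z-c[2])/D[:,2])[:,None]
def proj(n,P):
    m=r.camera_model(n);return cv2.projectPoints(np.atleast_2d(np.array(P,float)),np.array(m['rvec'],float),np.array(m['tvec'],float),np.array(m['K'],float),np.array([m['k1'],0,0,0.]))[0][:,0]
def tri(n1,p1,n2,p2):
    A=np.zeros((3,3));b=np.zeros(3)
    for n,p in((n1,p1),(n2,p2)):
        c,D=ray(n,p);M=np.eye(3)-np.outer(D[0],D[0]);A+=M;b+=M@c
    return np.linalg.solve(A,b)
E
python3 - <<'E'
from h import *
a=snap('scene','s0');b=snap('side','d0')
for n in('scene','side'):
    c,D=ray(n,[256,192]);print(n,c.round(),D.round(2),r.camera_model(n)['k1'])
s=r.read_state();print(s['tool_pos'],s['orientation'],s['opening'],s['clock'])
E
```

```text
scene [ 87. 382. 687.] [[ 0.56 -0.47 -0.68]] 0.016823109196399268
side [106. 986. 954.] [[ 0.31 -0.72 -0.62]] 0.053894185706123594
[ 259.52389177 -512.37496317  230.45409171] [-9.48397381e-04  9.72663322e-01  2.32217883e-01 -1.29936914e-04] 85.31950095100038 0.1
```

View pics/s0.png

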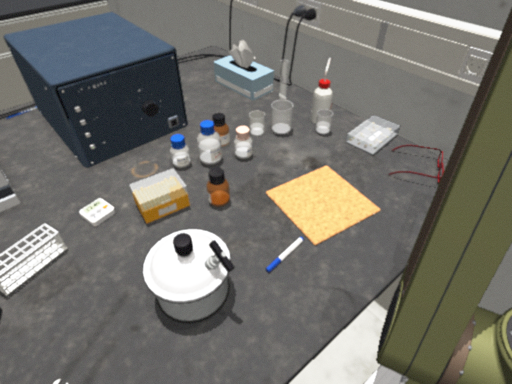

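View pics/d0.png

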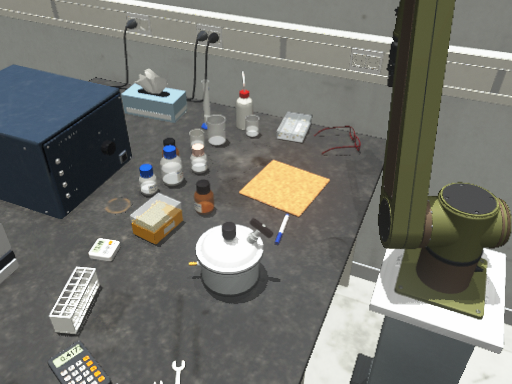

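The scene view shows the jar with its knob at about (183,244) and the tap bar from about (213,245) to (230,268). The mat is at (323,203), the pen at (285,255) and the bottle at (218,188). The side view shows the knob at (228,230) and the tap bar at (261,228).

Run:
```python
from h import *
S=cv2.imread('pics/s0.png');D=cv2.imread('pics/d0.png')
for n,I in(('scene',S),('side',D)):
    h=cv2.cvtColor(I,cv2.COLOR_BGR2HSV)
    m=cv2.inRange(h,(8,90,190),(25,255,255));k,l,st,ce=cv2.connectedComponentsWithStats(m);i=1+np.argmax(st[1:,4])
    c=np.argwhere(l==i)[:,::-1];P=plane(n,c,8)[:,:2].astype(np.float32)
    (cx,cy),wh,an=cv2.minAreaRect(P);print(n,'mat',cx,cy,wh,an,P.mean(0))
    dk=(h[:,:,2]<60).astype(np.uint8)*255
    x0,y0,x1,y1=(140,220,250,330) if n=='scene' else(185,210,285,300)
    mm=np.zeros_like(dk);mm[y0:y1,x0:x1]=dk[y0:y1,x0:x1]
    k,l,st,ce=cv2.connectedComponentsWithStats(mm)
    for j in range(1,k):
        if st[j,4]>60: print(st[j],ce[j])
    # pen blue + bottle
a=cv2.resize(S[220:330,140:250],None,fx=5,fy=5,interpolation=cv2.INTER_CUBIC)
b=cv2.resize(D[205:305,185:295],None,fx=2.2,fy=5.5)
b=cv2.resize(D[210:300,190:290],None,fx=5,fy=5,interpolation=cv2.INTER_CUBIC)
cv2.imwrite('pics/ca.png',a);cv2.imwrite('pics/cb.png',b)
```

```text
scene mat 504.4942932128906 -194.61346435546875 (220.90452575683594, 220.7600555419922) 81.27726745605469 [ 497.32956 -188.81564]
[175 235  17  21 200] [183.39 246.49]
[210 242  24  30 193] [221.61658031 256.86528497]
[155 279  80  51 750] [190.88       315.60666667]
side mat 505.7066650390625 -191.99058532714844 (221.08775329589844, 218.25698852539062) 81.26573181152344 [ 503.34387 -187.0007 ]
[202 275  58  25 291] [230.49828179 293.31958763]
```

View pics/ca.png

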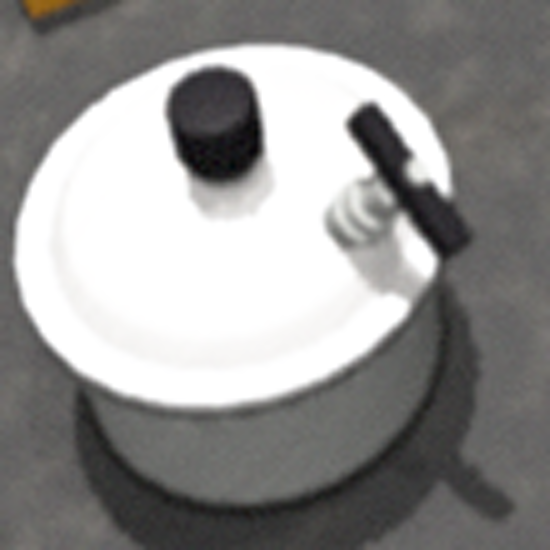

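View pics/cb.png

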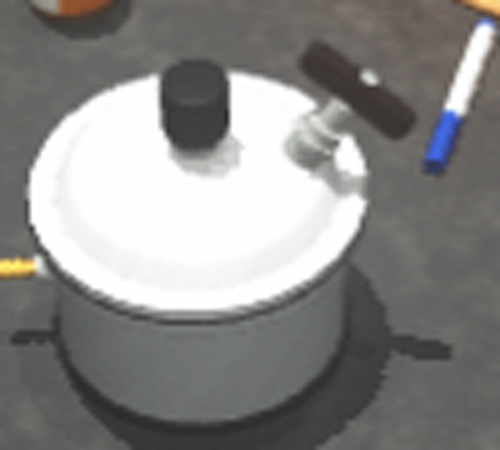

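Run:
```python
from h import *
s=lambda x,y:[140+(x+.5)/5-.5,220+(y+.5)/5-.5]
d=lambda x,y:[190+(x+.5)/5-.5,210+(y+.5)/5-.5]
for nm,a,b in(('knob',(216,125),(195,105)),('tapmid',(411,180),(358,90)),('e1',(365,117),(314,57)),('e2',(455,240),(403,124)),('cap',(422,170),(370,77)),('neckbase',(375,262),(345,182))):
    p=tri('scene',s(*a),'side',d(*b));print(nm,p.round(1),(proj('scene',p)-s(*a)).round(1),(proj('side',p)-d(*b)).round(1))
# lid flange: white blob outline, plane at z=100
S=cv2.imread('pics/s0.png')
for n,I,z in(('scene',S,100),('side',cv2.imread('pics/d0.png'),100)):
    h=cv2.cvtColor(I,cv2.COLOR_BGR2HSV);m=((h[:,:,2]>205)&(h[:,:,1]<40)).astype(np.uint8)
    k,l,st,ce=cv2.connectedComponentsWithStats(m);p=(190,280) if n=='scene' else(228,265);j=l[p[1],p[0]]
    c=cv2.convexHull(np.argwhere(l==j)[:,::-1].astype(np.int32))[:,0]
    print(n,cv2.minEnclosingCircle(plane(n,c,z)[:,:2].astype(np.float32)),cv2.fitEllipse(plane(n,c,z)[:,:2].astype(np.float32)))
# pen, bottle
for n in('scene','side'):
    I=S if n=='scene' else cv2.imread('pics/d0.png')
    h=cv2.cvtColor(I,cv2.COLOR_BGR2HSV);m=cv2.inRange(h,(108,150,120),(125,255,255));c=[x[::-1] for x in np.argwhere(m) if (265<x[1]<305 and 235<x[0]<275)or(n=='side' and 270<x[1]<292 and 210<x[0]<246)]
    P=plane(n,c,6);print(n,'penblue',P.min(0).round(),P.max(0).round())
print('pen tips',plane('scene',[[300,238],[268,270]],6).round(),'bottle cap',plane('scene',[[216,172]],102).round(),plane('side',[[204,184]],102).round())
```

```text
knob [506.1 213.3 151.2] [[-0.1 -0.3]] [[0.1 0.2]]
tapmid [435.9 173.7 153.7] [[-0.1 -0.4]] [[0.2 0.3]]
e1 [458.9 176.  169.6] [[-0.  -0.2]] [[0.1 0.1]]
e2 [412.7 172.1 139. ] [[-0.  -0.1]] [[0. 0.]]
cap [430.6 171.8 162.9] [[-0.1 -0.3]] [[0.1 0.2]]
neckbase [437.2 192.  111.3] [[0.5 1.7]] [[-0.8 -1.1]]
scene ((503.90118408203125, 214.2833251953125), 85.45838165283203) ((503.9623718261719, 214.2744903564453), (169.02957153320312, 170.73341369628906), 61.02878952026367)
side ((505.951904296875, 215.3280792236328), 84.96478271484375) ((506.0134582519531, 215.4642791748047), (168.61900329589844, 169.20802307128906), 59.07543182373047)
scene penblue [429.  22.   6.] [444.  61.   6.]
side penblue [431.  22.   6.] [443.  59.   6.]
pen tips [[450. -59.   6.]
 [432.  61.   6.]] bottle cap [[689.  10. 102.]] [[685.  13. 102.]]
```

```bash
cat >> h.py <<'E'
AX=np.array([505.3,214.2,0.]); yaw=np.arctan2(*(AX-[435.9,173.7,0])[[1,0]])
X=np.array([np.cos(yaw),np.sin(yaw),0]); N=-X*np.sin(np.radians(35))+np.array([0,0,np.cos(np.radians(35))])
U=X*np.cos(np.radians(35))+np.array([0,0,np.sin(np.radians(35))]);H=np.cross(N,U)
TAP=AX-80*X+[0,0,158]
def tapR(beta):  # tool y at angle beta (deg, anticlockwise about N from U)
    b=np.radians(beta);y=np.cos(b)*U+np.sin(b)*H;z=-N;return np.c_[np.cross(y,z),y,z]
def downR(az):
    a=np.radians(az);y=np.array([np.cos(a),np.sin(a),0]);z=np.array([0,0,-1.]);return np.c_[np.cross(y,z),y,z]
def cur():
    s=r.read_state();q=s['orientation'];return np.array(s['tool_pos']),R.from_quat([q[1],q[2],q[3],q[0]]).as_matrix(),s
def to(p=None,Rt=None,Rc=None,pc=None):
    p0,R0,s=cur();R0=R0 if Rc is None else Rc;p0=p0 if pc is None else pc
    if p is not None: d=R0.T@(np.array(p)-p0)/10;print('shift cm',d.round(2),'n>=',np.ceil(abs(d).max()/5))
    if Rt is not None: v=np.degrees(R.from_matrix(R0.T@Rt).as_rotvec());print('turn deg',v.round(1),'n>=',np.ceil(np.linalg.norm(v)/9))
E
python3 - <<'E'
from h import *
bar=np.array([46.2,3.9,30.6]);print('yaw',np.degrees(yaw),'beta bar',np.degrees(np.arctan2(bar@H,bar@U)),N,TAP)
p,Rc,s=cur();a=[480,-250,300];b=[480,0,300];c=TAP+60*N
to(a,tapR(-111));to(b,pc=np.array(a));to(c,pc=np.array(b));print(c,s['force'])
E
```

```text
yaw 30.266702464774443 beta bar -21.014545262263457 [-0.49539144 -0.28909731  0.81915204] [436.20491105 173.87793801 158.        ]
shift cm [ 31.52 -13.46  -6.92] n>= 7.0
turn deg [ 7.3 34.3 17. ] n>= 5.0
shift cm [ 11.29 -22.3    0.04] n>= 5.0
shift cm [  0.51 -17.27   9.32] n>= 4.0
[406.48142489 156.53209954 207.14912266] [-0.33240721 -0.46929338  0.20469497]
```

send_rows([
  [-1, [4.5, -1.9, -1.0], [0, 0, 0]],
  [-1, [4.5, -1.9, -1.0], [0, 0, 0]],
  [-1, [4.5, -1.9, -1.0], [0, 0, 0]],
  [-1, [4.5, -1.9, -1.0], [0, 0, 0]],
  [-1, [4.5, -1.9, -1.0], [0, 0, 0]],
  [-1, [4.5, -1.9, -1.0], [0, 0, 0]],
  [-1, [4.5, -1.9, -1.0], [0, 0, 0]],
  [-1, [2.2, -4.4, 0], [0, 0, 0]],
  [-1, [2.2, -4.4, 0], [0, 0, 0]],
  [-1, [2.2, -4.4, 0], [0, 0, 0]],
  [-1, [2.2, -4.4, 0], [0, 0, 0]],
  [-1, [2.2, -4.4, 0], [0, 0, 0]],
  [-1, [0, 0, 0], [1.2, 5.7, 2.8]],
  [-1, [0, 0, 0], [1.2, 5.7, 2.8]],
  [-1, [0, 0, 0], [1.2, 5.7, 2.8]],
  [-1, [0, 0, 0], [1.2, 5.7, 2.8]],
  [-1, [0, 0, 0], [1.2, 5.7, 2.8]],
  [-1, [0, 0, 0], [1.2, 5.7, 2.8]],
  [-1, [0, 0, 0], [0, 0, 0]],
])

```text
clock: 2.48
tool_pos: [477.1, -6.0, 299.6]
orientation: [-0.129, 0.951, 0.078, 0.269]
force: [0.3, 0.2, 0.5]
opening: 85.4
finger_force: 0.0
```

Run:
```python
from h import *
print(cur()[0],np.round(cur()[2]['q'],2))
to(TAP+80*N,tapR(-111))
```

```text
[477.09558587  -6.02229082 299.60072858] [-0.5  -0.08  1.96  0.61  1.01  0.64]
shift cm [ -9.6  -15.17   6.79] n>= 4.0
turn deg [0.1 0.3 0.1] n>= 1.0
```

send_rows([
  [-1, [-2.4, -3.8, 1.7], [0, 0, 0]],
  [-1, [-2.4, -3.8, 1.7], [0, 0, 0]],
  [-1, [-2.4, -3.8, 1.7], [0, 0, 0]],
  [-1, [-2.4, -3.8, 1.7], [0, 0, 0]],
  [-1, [0, 0, 0], [0, 0, 0]],
  [-1, [0, 0, 0], [0, 0, 0]],
])

```text
clock: 3.22
tool_pos: [400.2, 151.4, 225.7]
orientation: [-0.128, 0.951, 0.081, 0.271]
force: [0.5, -0.5, 0.5]
opening: 85.4
finger_force: 0.0
```

Run:
```python
from h import *
print(cur()[0],np.round(cur()[2]['q'],2))
to(TAP+80*N,tapR(-111));snap('wrist','w1')
print(proj('wrist',[TAP,TAP+9*N,TAP+9*N+32*(np.cos(-.367)*U+np.sin(-.367)*H),TAP+9*N-32*(np.cos(-.367)*U+np.sin(-.367)*H)]).round(1))
```

```text
[400.2257725  151.36845945 225.71345238] [ 0.01 -0.14  2.23  0.55  0.57  1.02]
shift cm [-0.43  0.02 -0.02] n>= 1.0
turn deg [0.1 0.1 0.5] n>= 1.0
[[252.  213. ]
 [252.1 217.8]
 [252.5 170.7]
 [251.8 260.9]]
```

View pics/w1.png

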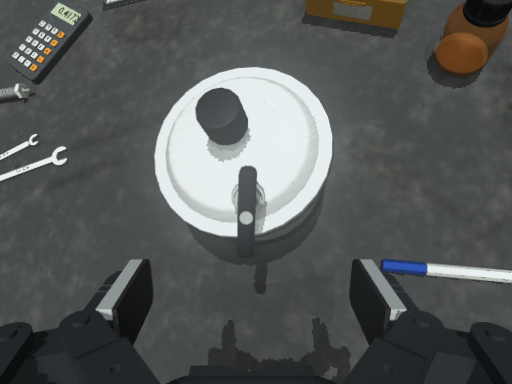

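The wrist view shows the bar from (248,168) to (246,257) and its axis button at (246,217). I predicted (252,218). The fingertips are centred near x=250.

Run:
```python
from h import *
p,Rc,s=cur()
for dz in(0,-19,-32):
    print(dz,proj('wrist',[p+Rc@[0,y,dz] for y in(-42.5,0,42.5)]).round(1).tolist())
for y in(-4,-2):
    print(y,proj('wrist',[TAP+11*N+Rc@[0,y,0]]))
I=cv2.imread('pics/w1.png');g=cv2.cvtColor(I,cv2.COLOR_BGR2GRAY)
for v in(215,225,232): print(v,g[v,232:264].tolist())
for v in (265,275,285):print(v,np.where(I[v,90:160].mean(1)>120)[0]+90,np.where(I[v,340:410].mean(1)>120)[0]+340)
# lid rim seen from wrist
h=cv2.cvtColor(I,cv2.COLOR_BGR2HSV);m=((h[:,:,2]>200)&(h[:,:,1]<40)).astype(np.uint8);k,l,st,ce=cv2.connectedComponentsWithStats(m)
c=cv2.convexHull(np.argwhere(l==l[120,280])[:,::-1].astype(np.int32))[:,0];print(cv2.fitEllipse(plane('wrist',c,100)[:,:2].astype(np.float32)))
```

```text
0 [[162.9, 263.0], [254.5, 263.1], [346.2, 263.0]]
-19 [[151.7, 285.5], [255.0, 285.7], [358.3, 285.4]]
-32 [[142.2, 304.4], [255.4, 304.7], [368.5, 304.2]]
-4 [[246.04509605 218.85682964]]
-2 [[249.08382553 218.85576548]]
215 [197, 197, 197, 195, 197, 131, 77, 89, 164, 187, 187, 186, 185, 187, 188, 190, 189, 189, 189, 177, 120, 76, 70, 120, 133, 133, 140, 145, 147, 147, 148, 149]
225 [235, 235, 235, 235, 235, 157, 77, 69, 69, 70, 69, 70, 68, 70, 69, 67, 68, 68, 66, 66, 65, 65, 70, 137, 153, 152, 152, 167, 174, 174, 175, 211]
232 [235, 234, 235, 235, 234, 146, 64, 65, 65, 66, 66, 66, 66, 67, 66, 65, 64, 64, 62, 62, 62, 59, 102, 147, 154, 173, 180, 174, 165, 163, 188, 172]
265 [127 128 129 130 131 132 133 134 135 136 137 138] [364 365 366 367 368 369 370 371 372 373 374 375]
275 [120 121 122 123 124 125 126 127 128 129 130 131] [371 372 373 374 375 376 377 378 379 380 381 382]
285 [112 113 114 115 116 117 118 119 120 121 122 123 124 125] [377 378 379 380 381 382 383 384 385 386 387 388 389]
((506.8055725097656, 214.98834228515625), (167.50205993652344, 167.7756805419922), 169.09646606445312)
```

send_rows([
  [0.2, [-0.4, -0.1, 0], [0, 0, 0.5]],
  [0.2, [0, 0, 2.0], [0, 0, 0]],
  [0.2, [0, 0, 2.0], [0, 0, 0]],
  [0.2, [0, 0, 2.0], [0, 0, 0]],
  [0.2, [0, 0, 1.6], [0, 0, 0]],
  [0.2, [0, 0, 1.0], [0, 0, 0]],
  [0.2, [0, 0, 0.5], [0, 0, 0]],
  [0.2, [0, 0, 0], [0, 0, 0]],
  [0.2, [0, 0, 0], [0, 0, 0]],
], squeeze=30)

```text
clock: 4.4
tool_pos: [440.9, 176.5, 148.3]
orientation: [-0.129, 0.951, 0.074, 0.27]
force: [-1.1, 0.1, 0.5]
opening: 34.1
finger_force: 0.0
```

Run:
```python
from h import *
T=TAP+tapR(-111)@[0,-1.5,0]
to(T-16*N,tapR(-111));print(np.round(cur()[2]['q'],2));I=snap('wrist','w2')
```

```text
shift cm [ 0.11 -0.2   0.49] n>= 1.0
turn deg [ 0.2  0.1 -0.3] n>= 1.0
[0.11 0.1  2.31 0.96 0.28 0.65]
```

View pics/w2.png

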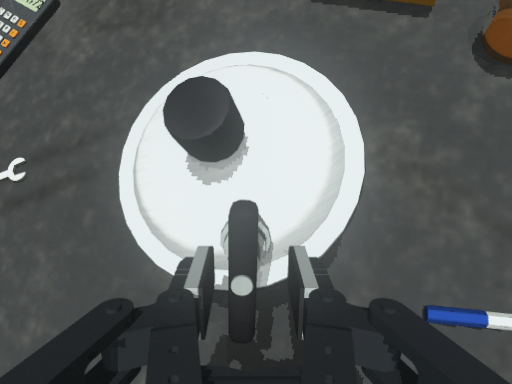

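The bar is centred at x≈242 and the pads at x≈251–254, so the hand has to go about 3.5 mm along tool −y and 5 mm deeper.

send_rows([
  [0.2, [0.1, -0.35, 0], [0, 0, 0]],
  [0.2, [0, 0, 0.25], [0, 0, 0]],
  [0.2, [0, 0, 0.25], [0, 0, 0]],
  [0.2, [0, 0, 0], [0, 0, 0]],
  [1, [0, 0, 0], [0, 0, 0]],
  [1, [0, 0, 0], [0, 0, 0]],
  [1, [0, 0, 0], [0, 0, 0]],
  [1, [0, 0, 0], [0, 0, 0]],
  [1, [0, 0, 0], [0, 0, 0]],
  [1, [0, 0, 0], [0, 0, 0]],
], squeeze=30)

```text
clock: 5.7
tool_pos: [442.7, 182.2, 145.1]
orientation: [-0.129, 0.951, 0.075, 0.27]
force: [0.2, -0.4, -0.5]
opening: 12.8
finger_force: 29.2
```

Run:
```python
from h import *
T=TAP+tapR(-111)@[0,-3,0]
to(T-16*N,tapR(-111));s=cur()[2];print(np.round(s['q'],2),s['force'],s['moment'],s['opening'])
```

```text
shift cm [ 0.08  0.09 -0.02] n>= 1.0
turn deg [ 0.2  0.1 -0.2] n>= 1.0
[0.13 0.11 2.31 0.98 0.27 0.64] [ 0.24083348 -0.36584839 -0.50822513] [-0.12342934  0.32180212  0.04626302] 12.843965706615702
```

send_rows([
  [1, [0, 0, 0], [0, 0, -5]],
  [1, [0, 0, 0], [0, 0, -5]],
  [1, [0, 0, 0], [0, 0, -5]],
  [1, [0, 0, 0], [0, 0, -5]],
  [1, [0, 0, 0], [0, 0, -5]],
  [1, [0, 0, 0], [0, 0, -5]],
  [1, [0, 0, 0], [0, 0, 0]],
])

```text
clock: 6.58
tool_pos: [442.8, 182.1, 145.1]
orientation: [-0.055, 0.9, 0.318, 0.294]
force: [-0.7, -0.9, 0.1]
opening: 13.0
finger_force: 29.2
```

Run:
```python
from h import *
to(None,tapR(0));s=cur()[2];print(np.round(s['q'],2),np.round(s['force'],1),np.round(s['moment'],2),s['opening'])
```

```text
turn deg [ -0.1   0.2 -81.3] n>= 10.0
[0.13 0.11 2.31 0.98 0.27 0.12] [-0.7 -0.9  0.1] [-0.32  0.36 -0.1 ] 12.994439487261108
```

send_rows([
  [1, [0, 0, 0], [0, 0, -5]],
  [1, [0, 0, 0], [0, 0, -5]],
  [1, [0, 0, 0], [0, 0, -5]],
  [1, [0, 0, 0], [0, 0, -5]],
  [1, [0, 0, 0], [0, 0, -5]],
  [1, [0, 0, 0], [0, 0, -5]],
  [1, [0, 0, 0], [0, 0, -5]],
  [1, [0, 0, 0], [0, 0, -5]],
  [1, [0, 0, 0], [0, 0, -5]],
  [1, [0, 0, 0], [0, 0, -5]],
  [1, [0, 0, 0], [0, 0, -5]],
  [1, [0, 0, 0], [0, 0, -5]],
  [1, [0, 0, 0], [0, 0, -5]],
  [1, [0, 0, 0], [0, 0, -5]],
  [1, [0, 0, 0], [0, 0, 0]],
])

```text
clock: 8.45
tool_pos: [443.2, 181.9, 145.3]
orientation: [0.124, 0.555, 0.776, 0.273]
force: [-0.5, -2.2, 0.2]
opening: 12.7
finger_force: 29.2
```

Run:
```python
from h import *
to(None,tapR(0));p,Rc,s=cur();print(np.round(s['q'],2),np.round(s['force'],1),np.round(s['moment'],2),s['opening'],Rc.T@s['moment'])
```

```text
turn deg [ -0.1   0.2 -11.3] n>= 2.0
[ 0.13  0.11  2.3   0.98  0.27 -1.1 ] [-0.5 -2.2  0.2] [-0.53  0.25 -0.21] 12.732562807196583 [ 0.39823734 -0.48088329 -0.02178261]
```

send_rows([
  [1, [0, 0, 0], [0, 0, -3]],
  [1, [0, 0, 0], [0, 0, -3]],
  [1, [0, 0, 0], [0, 0, -3]],
  [1, [0, 0, 0], [0, 0, -1.5]],
  [1, [0, 0, 0], [0, 0, 0]],
  [1, [0, 0, 0], [0, 0, 0]],
])

```text
clock: 9.2
tool_pos: [443.2, 182.0, 145.3]
orientation: [0.149, 0.481, 0.824, 0.26]
force: [0.6, -3.2, 1.6]
opening: 12.7
finger_force: 29.2
```

Run:
```python
from h import *
to(None,tapR(0));p,Rc,s=cur();print(np.round(s['q'],2),np.round(s['force'],1),np.round(s['moment'],2),s['opening'],Rc.T@s['moment'])
```

```text
turn deg [-0.2  0.2 -0.8] n>= 1.0
[ 0.13  0.11  2.3   0.98  0.27 -1.28] [ 0.6 -3.2  1.6] [-0.62  0.13 -0.45] 12.728565627226272 [ 0.41784556 -0.64748841  0.10359825]
```

send_rows([
  [1, [0, 0, 0], [0, 0, -2]],
  [1, [0, 0, 0], [0, 0, -2]],
  [1, [0, 0, 0], [0, 0, 0]],
  [1, [0, 0, 0], [0, 0, 0]],
])

```text
clock: 9.7
tool_pos: [443.3, 182.2, 145.4]
orientation: [0.157, 0.452, 0.84, 0.255]
force: [1.9, -1.7, -0.3]
opening: 12.8
finger_force: 33.8
```

Run:
```python
from h import *
to(None,tapR(0));p,Rc,s=cur();print(np.round(s['q'],2),np.round(s['force'],1),np.round(s['moment'],2),s['opening'],Rc.T@s['moment'])
I=snap('wrist','w3')
```

```text
turn deg [-0.2  0.1  3.3] n>= 1.0
[ 0.13  0.11  2.3   0.98  0.27 -1.35] [ 1.9 -1.7 -0.3] [-0.26 -0.   -0.62] 12.81841714112549 [ 0.16001748 -0.53624648  0.38020655]
```

View pics/w3.png

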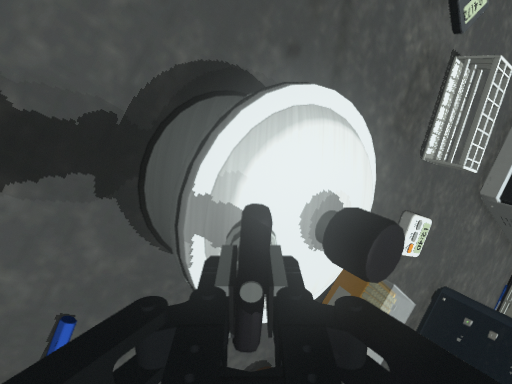

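The torque about the tool axis rose to 0.38 N·m, so the tap is at its stop. The picture shows the lid seated. Next I let go and back out along the axis.

send_rows([
  [0.2, [0, 0, 0], [0, 0, 0]],
  [0.2, [0, 0, 0], [0, 0, 0]],
  [0.2, [0, 0, 0], [0, 0, 0]],
  [0.2, [0, 0, 0], [0, 0, 0]],
  [0.2, [0, 0, -1.0], [0, 0, 0]],
  [0.2, [0, 0, -2.0], [0, 0, 0]],
  [0.2, [0, 0, -3.0], [0, 0, 0]],
  [0.2, [0, 0, -3.0], [0, 0, 0]],
  [0.2, [0, 0, 0], [0, 0, 0]],
  [0.2, [0, 0, 0], [0, 0, 0]],
])

```text
clock: 11.0
tool_pos: [398.4, 156.5, 218.8]
orientation: [0.157, 0.452, 0.841, 0.255]
force: [0.4, 0.2, -0.4]
opening: 33.8
finger_force: 0.0
```

Run:
```python
from h import *
p,Rc,s=cur();print(p,np.round(s['q'],2),np.round(s['force'],1))
snap('scene','s1');snap('side','d1')
S=cv2.imread('pics/s1.png');D=cv2.imread('pics/d1.png')
a=cv2.resize(S[225:285,160:250],None,fx=6,fy=6,interpolation=cv2.INTER_CUBIC)
b=cv2.resize(D[205:265,200:290],None,fx=6,fy=6,interpolation=cv2.INTER_CUBIC)
w=cv2.resize(cv2.imread('pics/w1.png')*0,(540,1))
cv2.imwrite('pics/c2.png',cv2.resize(np.vstack([a,b]),None,fx=.83,fy=.83))
```

```text
[398.39027615 156.5267365  218.77660757] [ 0.04 -0.13  2.25  0.55  0.54 -0.95] [ 0.4  0.2 -0.4]
```

View pics/c2.png

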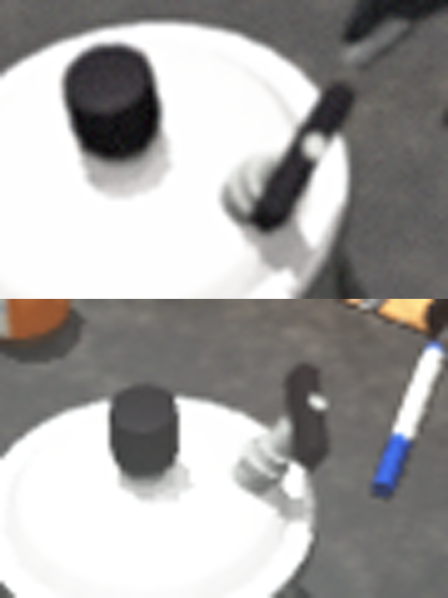

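The bar now lies across the neck. Its ends are at crop (342,93) and (270,215) in the scene view, and (302,372) and (313,458) in the side view. The knob is at (112,101) and (145,432).

Run:
```python
from h import *
f=4.98
s=lambda x,y:[160+x/f-.4,225+y/f-.4]
d=lambda x,y:[200+x/f-.4,205+(y-299)/f-.4]
P={}
for nm,a,b in(('knob',(112,101),(145,432)),('e1',(342,93),(302,372)),('e2',(268,217),(313,460))):
    P[nm]=tri('scene',s(*a),'side',d(*b));print(nm,P[nm].round(1),(proj('scene',P[nm])-s(*a)).round(1))
for v in (P['e1']-P['e2'],):print('bar angle from H deg',np.degrees(np.arctan2(v@U,v@H)),v/np.linalg.norm(v)@N)
m=(P['e1']+P['e2'])/2;print(m,np.degrees(np.arctan2(*(P['knob']-m)[[1,0]])))
# lid rim centres
for n,f2,p in(('scene','s1',(190,280)),('side','d1',(228,265))):
    I=cv2.imread(f'pics/{f2}.png');h=cv2.cvtColor(I,cv2.COLOR_BGR2HSV);mm=((h[:,:,2]>205)&(h[:,:,1]<40)).astype(np.uint8)
    k,l,st,ce=cv2.connectedComponentsWithStats(mm);c=cv2.convexHull(np.argwhere(l==l[p[1],p[0]])[:,::-1].astype(np.int32))[:,0]
    print(n,cv2.minEnclosingCircle(plane(n,c,100)[:,:2].astype(np.float32)))
p,Rc,st=cur();up=[440,190,300];up=p+[20,10,60]
to(up,None);to([505,214,240],downR(-60),pc=np.array(up))
```

```text
knob [505.3 215.2 151.5] [[0. 0.]]
e1 [449.2 148.7 156.3] [[-0.1 -0.3]]
e2 [421.7 201.9 153.9] [[0.1 0.4]]
bar angle from H deg -178.82964657245154 0.06311202119910307
[435.44606184 175.29408784 155.07167993] 29.72596281224458
scene ((503.46990966796875, 215.9318389892578), 85.15812683105469)
side ((504.7162170410156, 214.40045166015625), 87.38463592529297)
shift cm [-0.45  5.24 -3.66] n>= 2.0
shift cm [-0.62  5.94  8.76] n>= 2.0
turn deg [ 28.2 -26.7  90.4] n>= 11.0
```

send_rows([
  [-1, [-0.2, 2.6, -1.8], [0, 0, 0]],
  [-1, [-0.2, 2.6, -1.8], [0, 0, 0]],
  [-1, [0, 0, 0], [2.5, -2.4, 8.2]],
  [-1, [0, 0, 0], [2.5, -2.4, 8.2]],
  [-1, [0, 0, 0], [2.5, -2.4, 8.2]],
  [-1, [0, 0, 0], [2.5, -2.4, 8.2]],
  [-1, [0, 0, 0], [2.5, -2.4, 8.2]],
  [-1, [0, 0, 0], [2.5, -2.4, 8.2]],
  [-1, [0, 0, 0], [2.5, -2.4, 8.2]],
  [-1, [0, 0, 0], [2.5, -2.4, 8.2]],
  [-1, [0, 0, 0], [2.5, -2.4, 8.2]],
  [-1, [0, 0, 0], [2.5, -2.4, 8.2]],
  [-1, [0, 0, 0], [2.5, -2.4, 8.2]],
  [-1, [0, 0, 0], [0, 0, 0]],
  [-1, [0, 0, 0], [0, 0, 0]],
])

```text
clock: 12.98
tool_pos: [417.1, 167.2, 276.7]
orientation: [0.005, 0.959, 0.282, 0.011]
force: [-0.7, 0.4, -0.1]
opening: 85.1
finger_force: 0.0
```

Run:
```python
from h import *
p,Rc,s=cur();print(p,np.round(s['q'],2))
to([505,215,225],downR(-60));to([505,215,225],Rc=downR(-60))
```

```text
[417.10585753 167.2158445  276.72821739] [ 0.3   0.08  1.69 -0.01  1.35  1.3 ]
shift cm [9.88 0.64 5.37] n>= 2.0
turn deg [ 0.9 -1.1  2.7] n>= 1.0
shift cm [10.    0.26  5.17] n>= 3.0
```

send_rows([
  [-1, [0, 0, 0], [0.9, -1.1, 2.7]],
  [-1, [3.3, 0.1, 1.7], [0, 0, 0]],
  [-1, [3.3, 0.1, 1.7], [0, 0, 0]],
  [-1, [3.4, 0.1, 1.7], [0, 0, 0]],
  [-1, [0, 0, 0], [0, 0, 0]],
  [-1, [0, 0, 0], [0, 0, 0]],
])

```text
clock: 13.72
tool_pos: [505.0, 214.1, 226.9]
orientation: [0.0, 0.966, 0.258, 0.0]
force: [1.0, 0.8, 0.3]
opening: 85.3
finger_force: 0.0
```

Run:
```python
from h import *
p,Rc,s=cur();print(p,np.round(s['q'],2))
to([505,215,135],downR(-60));I=snap('wrist','w4')
print(proj('wrist',[[505,215,170],p,p+Rc@[0,-42.5,0],p+Rc@[0,42.5,0]]).round(1).tolist())
```

```text
[505.02260391 214.13303514 226.90889092] [ 0.32  0.27  1.57 -0.    1.3   1.37]
shift cm [ 0.04 -0.08  9.19] n>= 2.0
turn deg [ 0.  -0.  -0.1] n>= 1.0
[[252.2, 218.8], [254.3, 263.9], [163.3, 263.8], [345.4, 263.8]]
```

View pics/w4.png

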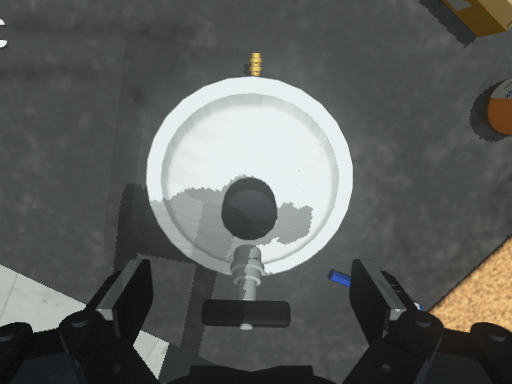

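The knob top is at about (249,213). That is about 2 mm further along tool +x than I predicted, so I correct for it and descend.

send_rows([
  [-1, [0.2, -0.05, 2.5], [0, 0, 0]],
  [-1, [0, 0, 2.5], [0, 0, 0]],
  [-1, [0, 0, 2.0], [0, 0, 0]],
  [-1, [0, 0, 1.2], [0, 0, 0]],
  [-1, [0, 0, 0.9], [0, 0, 0]],
  [-1, [0, 0, 0], [0, 0, 0]],
  [1, [0, 0, 0], [0, 0, 0]],
  [1, [0, 0, 0], [0, 0, 0]],
  [1, [0, 0, 0], [0, 0, 0]],
  [1, [0, 0, 0], [0, 0, 0]],
  [1, [0, 0, 0], [0, 0, 0]],
  [1, [0, 0, 0], [0, 0, 0]],
  [1, [0, 0, 0], [0, 0, 0]],
], squeeze=80)

```text
clock: 15.4
tool_pos: [507.8, 216.2, 136.8]
orientation: [-0.0, 0.966, 0.258, 0.002]
force: [-1.5, 0.3, 6.0]
opening: 34.2
finger_force: 79.8
```

send_rows([
  [1, [0, 0, -0.3], [0, 0, 0]],
  [1, [0, 0, -0.5], [0, 0, 0]],
  [1, [0, 0, -1.0], [0, 0, 0]],
  [1, [0, 0, -1.2], [0, 0, 0]],
  [1, [0, 0, 0], [0, 0, 0]],
])

```text
clock: 16.02
tool_pos: [508.5, 216.1, 167.5]
orientation: [0.0, 0.966, 0.258, 0.003]
force: [0.9, 0.3, -7.4]
opening: 34.2
finger_force: 80.1
```

Run:
```python
from h import *
p,Rc,s=cur();print(p,np.round(s['q'],2),s['force'],s['moment'],s['opening'])
to(None,downR(-60))
```

```text
[508.50180827 216.09269247 167.52807598] [ 0.33  0.33  1.65 -0.    1.16  1.38] [ 0.89125912  0.25282582 -7.43325272] [ 0.00358625 -0.10150704 -0.01768388] 34.23017061441835
turn deg [ 0.1 -0.3 -0.1] n>= 1.0
```

send_rows([
  [1, [0, 0, -2], [0, 0, 0]],
  [1, [0, 0, -2], [0, 0, 0]],
  [1, [0, 0, -2], [0, 0, 0]],
  [1, [0, 0, -2], [0, 0, 0]],
  [1, [-0.7, 1.2, 0], [0, 0, 0]],
  [1, [-1.4, 2.4, 0], [0, 0, 0]],
  [1, [-1.9, 3.2, 0], [0, 0, 0]],
  [1, [-1.9, 3.2, 0], [0, 0, 0]],
  [1, [-1.9, 3.2, 0], [0, 0, 0]],
  [1, [-1.9, 3.2, 0], [0, 0, 0]],
  [1, [-1.9, 3.2, 0], [0, 0, 0]],
  [1, [-1.9, 3.2, 0], [0, 0, 0]],
  [1, [-1.9, 3.2, 0], [0, 0, 0]],
  [1, [-1.9, 3.2, 0], [0, 0, 0]],
  [1, [-1.9, 3.2, 0], [0, 0, 0]],
  [1, [-1.0, 1.7, 0], [0, 0, 0]],
  [1, [-0.5, 0.9, 0], [0, 0, 0]],
  [1, [0, 0, 0], [0, 0, 0]],
  [1, [0, 0, 0], [0, 0, 0]],
])

```text
clock: 18.4
tool_pos: [502.0, -189.7, 245.8]
orientation: [-0.0, 0.966, 0.258, 0.001]
force: [0.5, 0.2, -6.6]
opening: 34.3
finger_force: 80.8
```

Run:
```python
from h import *
p,Rc,s=cur();print(p,np.round(s['q'],2),s['force'],s['opening'])
to([506,-192,s['tool_pos'][2]],downR(-60));snap('side','d2');snap('scene','s2')
S=cv2.imread('pics/s2.png');D=cv2.imread('pics/d2.png')
cv2.imwrite('pics/c3.png',np.hstack([cv2.resize(S[60:280,230:430],None,fx=2,fy=2),cv2.resize(D[60:280,210:370],None,fx=2,fy=2)]))
```

```text
[ 501.9555382  -189.68541355  245.77959359] [-0.44  0.24  1.56  0.    1.34  0.61] [ 0.45047782  0.1550177  -6.59230669] 34.272319057128854
shift cm [0.24 0.4  0.  ] n>= 1.0
turn deg [-0.  -0.1 -0.1] n>= 1.0
```

View pics/c3.png

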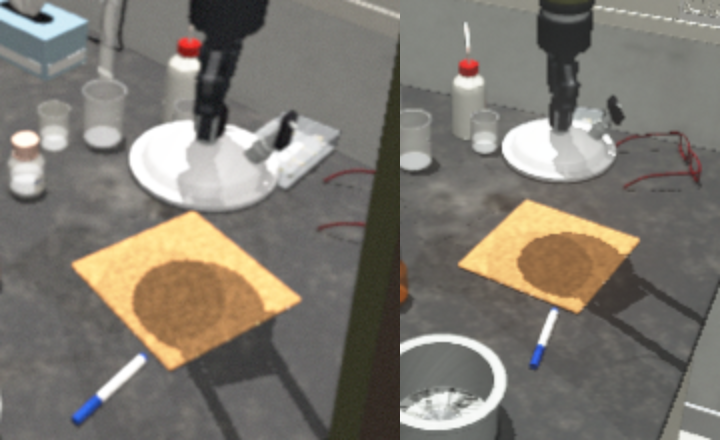

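The lid hangs level above the mat, and the bottle and pen have not moved. Next I lower it.

send_rows([
  [1, [0.2, 0.4, 2], [0, 0, 0]],
  [1, [0, 0, 2.5], [0, 0, 0]],
  [1, [0, 0, 2.5], [0, 0, 0]],
  [1, [0, 0, 2.5], [0, 0, 0]],
  [1, [0, 0, 2.5], [0, 0, 0]],
  [1, [0, 0, 2], [0, 0, 0]],
  [1, [0, 0, 1.5], [0, 0, 0]],
  [1, [0, 0, 0.5], [0, 0, 0]],
  [1, [0, 0, 0], [0, 0, 0]],
  [1, [0, 0, 0], [0, 0, 0]],
])

```text
clock: 19.75
tool_pos: [506.9, -193.6, 86.8]
orientation: [0.001, 0.966, 0.258, 0.002]
force: [0.2, 0.6, -4.7]
opening: 34.4
finger_force: 81.1
```

send_rows([
  [1, [0, 0, 0.4], [0, 0, 0]],
  [1, [0, 0, 0.3], [0, 0, 0]],
  [1, [0, 0, 0.3], [0, 0, 0]],
  [1, [0, 0, 0.2], [0, 0, 0]],
  [1, [0, 0, 0.2], [0, 0, 0]],
  [1, [0, 0, 0.2], [0, 0, 0]],
  [1, [0, 0, 0.1], [0, 0, 0]],
  [1, [0, 0, 0.1], [0, 0, 0]],
  [1, [0, 0, 0], [0, 0, 0]],
  [1, [0, 0, 0], [0, 0, 0]],
])

```text
clock: 21.0
tool_pos: [506.3, -193.3, 68.0]
orientation: [0.0, 0.966, 0.258, 0.001]
force: [0.7, 1.2, -6.7]
opening: 34.0
finger_force: 81.1
```

send_rows([
  [1, [0, 0, 0.1], [0, 0, 0]],
  [1, [0, 0, 0.05], [0, 0, 0]],
  [1, [0, 0, 0.05], [0, 0, 0]],
  [1, [0, 0, 0], [0, 0, 0]],
  [1, [0, 0, 0], [0, 0, 0]],
])

```text
clock: 21.62
tool_pos: [506.4, -193.5, 66.8]
orientation: [0.001, 0.966, 0.258, 0.001]
force: [-2.5, 0.5, 6.0]
opening: 34.1
finger_force: 82.2
```

The force went from −7 N to +6 N, so the lid is standing on the mat. I release it and retreat straight up.

send_rows([
  [0.05, [0, 0, 0], [0, 0, 0]],
  [-0.2, [0, 0, 0], [0, 0, 0]],
  [-0.6, [0, 0, 0], [0, 0, 0]],
  [-1, [0, 0, 0], [0, 0, 0]],
  [-1, [0, 0, 0], [0, 0, 0]],
  [-1, [0, 0, 0], [0, 0, 0]],
  [-1, [0, 0, -1], [0, 0, 0]],
  [-1, [0, 0, -2], [0, 0, 0]],
  [-1, [0, 0, -4], [0, 0, 0]],
  [-1, [0, 0, -4], [0, 0, 0]],
  [-1, [0, 0, -4], [0, 0, 0]],
  [-1, [0, 0, -4], [0, 0, 0]],
  [-1, [0, 0, 0], [0, 0, 0]],
  [-1, [0, 0, 0], [0, 0, 0]],
])

```text
clock: 23.38
tool_pos: [505.3, -193.1, 256.0]
orientation: [0.0, 0.966, 0.258, 0.001]
force: [-0.7, 0.4, -0.5]
opening: 85.1
finger_force: 0.0
```

Run:
```python
from h import *
snap('side','d3');snap('scene','s3')
S=cv2.imread('pics/s3.png');D=cv2.imread('pics/d3.png')
for n,I,p in(('scene',S,(310,212)),('side',D,(280,190))):
    h=cv2.cvtColor(I,cv2.COLOR_BGR2HSV);mm=((h[:,:,2]>150)&(h[:,:,1]<40)).astype(np.uint8)
    k,l,st,ce=cv2.connectedComponentsWithStats(mm);print(l[p[1],p[0]])
    c=cv2.convexHull(np.argwhere(l==l[p[1],p[0]])[:,::-1].astype(np.int32))[:,0]
    print(n,cv2.minEnclosingCircle(plane(n,c,30)[:,:2].astype(np.float32)))
cv2.imwrite('pics/c4.png',np.hstack([cv2.resize(S[100:300,190:390],None,fx=2,fy=2),cv2.resize(D[100:300,190:350],None,fx=2,fy=2)]))
```

```text
84
scene ((501.69775390625, -196.55831909179688), 90.54625701904297)
153
side ((498.7189636230469, -204.43212890625), 99.76006317138672)
```

View pics/c4.png

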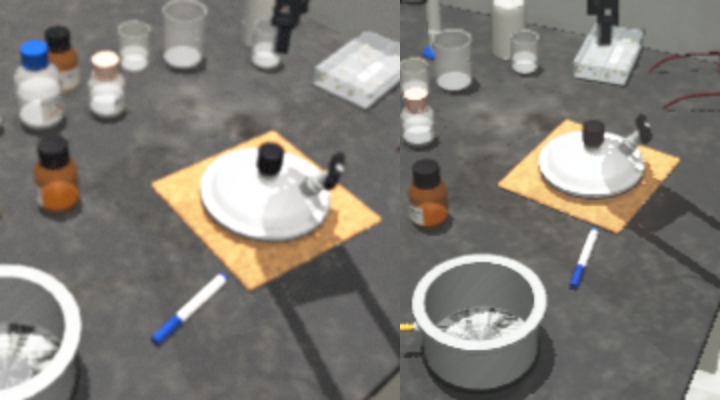

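The lid lies flat in the middle of the mat with its tap bar still across the neck, the bystanders are where they were, and the arm is clear.

```bash
python3 -c "
from cell import r
print(r.hand_in())"
```

```text
the job is handed in; nothing more can be done
None
```

I turned the tap to its open stop with the lid seated, then lifted the lid off and laid it flat in the middle of the cork mat, tap still open; the pen and bottle look undisturbed, and I handed the job in at about 23 s (no verdict was shown).

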